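# Put the belt maker's slot punches back in their colour-coded holders

### The job

Put the four brass buckle-slot punches back on the tool rack: lay each one in the holder of the same colour as the paint band on its shank, flat and seated down in both notches, with its cutting edge pointing away from the robot and its shank sticking out about equally past both plates. Set each one down gently, without dropping it, and leave the steel pricking iron and the steel round punch lying where they are.

Things in the scene. Friction and masses are not known exactly. Their poses are not given: they have to be found in the camera images.
- red_punch: Brass slot punch, red band at x -36 to -12 mm, lying flat, 120 mm long, about 280 g. Shank 20 mm square, x -44 (struck end) to +42 mm; then the cutter, 16 mm wide (y), 10 thick, steel edge at x = +76. Origin: underside, mid-shank, where best gripped across. x along the tool to the cutting edge, z up; top of shank at z = 20 mm.
- red_holder: Red holder, fixed on the rack. Base 84 (x) x 62 mm, 6 thick; two notched plates 6 thick, 60 wide, 55 high at x = -72 and -12, 54 mm free between. Notch along x: flat floor 23 wide at z = 30, flaring from z = 38 to 43 wide at the top. Origin: underside, mid far edge; x away from the robot, z up. Punch home: its origin at x -42, y 0, z 30, its x along this x. Neighbours 75 mm apart.
- white_punch: Brass slot punch, white band at x -36 to -12 mm, lying flat, 120 mm long, about 280 g. Shank 20 mm square, x -44 (struck end) to +42 mm; then the cutter, 22 mm wide (y), 10 thick, steel edge at x = +76. Origin: underside, mid-shank, where best gripped across. x along the tool to the cutting edge, z up; top of shank at z = 20 mm.
- white_holder: White holder, fixed on the rack. Base 84 (x) x 62 mm, 6 thick; two notched plates 6 thick, 60 wide, 55 high at x = -72 and -12, 54 mm free between. Notch along x: flat floor 23 wide at z = 30, flaring from z = 38 to 43 wide at the top. Origin: underside, mid far edge; x away from the robot, z up. Punch home: its origin at x -42, y 0, z 30, its x along this x. Neighbours 75 mm apart.
- green_punch: Brass slot punch, green band at x -36 to -12 mm, lying flat, 120 mm long, about 280 g. Shank 20 mm square, x -44 (struck end) to +42 mm; then the cutter, 28 mm wide (y), 10 thick, steel edge at x = +76. Origin: underside, mid-shank, where best gripped across. x along the tool to the cutting edge, z up; top of shank at z = 20 mm.
- green_holder: Green holder, fixed on the rack. Base 84 (x) x 62 mm, 6 thick; two notched plates 6 thick, 60 wide, 55 high at x = -72 and -12, 54 mm free between. Notch along x: flat floor 23 wide at z = 30, flaring from z = 38 to 43 wide at the top. Origin: underside, mid far edge; x away from the robot, z up. Punch home: its origin at x -42, y 0, z 30, its x along this x. Neighbours 75 mm apart.
- blue_punch: Brass slot punch, blue band at x -36 to -12 mm, lying flat, 120 mm long, about 280 g. Shank 20 mm square, x -44 (struck end) to +42 mm; then the cutter, 34 mm wide (y), 10 thick, steel edge at x = +76. Origin: underside, mid-shank, where best gripped across. x along the tool to the cutting edge, z up; top of shank at z = 20 mm.
- blue_holder: Blue holder, fixed on the rack. Base 84 (x) x 62 mm, 6 thick; two notched plates 6 thick, 60 wide, 55 high at x = -72 and -12, 54 mm free between. Notch along x: flat floor 23 wide at z = 30, flaring from z = 38 to 43 wide at the top. Origin: underside, mid far edge; x away from the robot, z up. Punch home: its origin at x -42, y 0, z 30, its x along this x. Neighbours 75 mm apart.
- pricking_iron: Dark steel pricking iron lying on the bench, 117 mm long, shank 12 mm square, fork of six teeth 28 mm wide; no band and no holder; not to be moved. Origin: underside, middle of the shank; x towards the teeth (+73 mm; other end at -44 mm), z up.
- round_punch: Bright steel round-hole punch lying on the bench, 120 mm long, knurled round handle 16 mm thick, tip 10 mm thick; no band and no holder; not to be moved. Origin: underside, middle of the handle; x towards the tip (+76 mm; other end at -44 mm), z up.
Not all that is in view belongs to the job. Leave any turquoise look-alike of the green_punch alone.

How it is judged:
By the outcome, as a careful person would: the job done as asked, in the order asked, and still so for the second after the job is handed in, with the robot touching nothing.
It also fails if it takes over 138 s, if anything falls off the work surface, if the arm or the gripper's body presses on something with over 40 N, if the wrist force passes 120 N, or if a joint passes its speed limit or range.

### The arm

A 6-joint arm with a two-finger parallel gripper is mounted at the origin on the work surface. World frame = base frame: x ahead of the robot, y to its left, z up, the work surface at z = 0. Lengths are in m, angles in rad, forces in N, time in s.
With the tool pointing down it reaches from about 0.275 to 0.85 m from the base axis. Payload 5.2 kg.
Tool frame: the origin (TCP) lies midway between the tips of the shut fingers; the grasp point (between the pads) lies 19 mm behind it; z points along the fingers, y is the direction in which the jaws open and shut (so a half turn about z gives the same grasp; the last joint's range is limited). The gripper opens to 85 mm and grips with 20 to 120 N. Pads are 22 mm wide; open, the fingers measure 114 mm over their backs; the gripper's body (76 mm by 85 mm) begins 54 mm behind the grasp point. The pads swing forward as they close: fully open they stand 13 mm farther back than shut.
Start: joints at [1.109, 0.259, 1.535, -0, 1.348, -0.203], TCP at [0.141, 0.532, 0.231] pointing down, gripper open.
Joint ranges: [-3.14, 3.14], [-0.91, 2.08], [0.19, 2.58], [-1.22, 4.36], [0.22, 2.71], [-3.12, 3.12]. Speed limits (rad/s): [2.57, 2.57, 3.14, 3.14, 3.14, 3.14].

### API

Orientations are given as a rotation vector (axis times angle).
In Python, from workcell import * gives the robot as it stands. The module is installed in compiled form; this text tells all that it offers.
- The arm moves only by the tool servo_tool, never from a script. Its argument "targets" is one flat list of numbers, 4 for each row, row after row: the shift along the world's x, y, z in cm, then the turn about the world's z in degrees. A call has 1 to 20 rows; each row shifts and turns the commanded pose from where the row before left it; what a row does not reach is not made up. A row lasts 1/8 s, in which the tool goes at most 62.5 mm and 10.7 degrees, less where a joint would pass 70% of its speed; a pose out of reach is approached as far as the arm can. A call with a gripper value outside its range is refused whole. "hand" is the finger opening in cm, from 0 to 8.54, set as the call begins (left out, the last holds). The fingers move at their own pace and stop on an object; "squeeze" is the grip in N (left out, the last holds). Time passes only in rows, so rows that do not move let the fingers close. It gives the time, the measured TCP pose, the force and the opening at its end, in the units of the state.
- get_state(): the state, without advancing time (a new reading comes with each control period).
- snapshot(name): name is "side" or "top"; returns a dict with "img" (384x512x3 uint8, red, green, blue), "range_z" (384x512 float32, m along the optical axis (not along the pixel's ray), 0 where there is no reading), "vfov" (degrees; the focal length in pixels is half the picture's height over the tangent of half this angle, whatever the lens; pixels are square), "cx", "cy" (the principal point, pixels), "k1" (the pictures are not rectified: a ray, as slopes to the right and down, at radius r is drawn at 1 + k1 r^2 times it, then the intrinsics apply), "R" (3x3) and "t" (3): a world point X has camera coordinates R X + t. Camera axes: x right, y down, z forward; pixel columns grow to the right and rows downward; lengths in m; the calibration is good to about 2 mm. A picture is of the moment at which its call begins.
- finish_job(): hands the job in, once; it reports no verdict.
The state is a dict: "time": time; "joints": joint angles; "qvel": joint speeds; "tau": joint torques, N m; "ee_pos": TCP position; "tool_rot": TCP orientation; "force": force on the tool from outside, world axes, zero at the start; "ft_torque": the same for the moment, N m; "gripper_width": opening from 0.0 (shut) to 1.0 (fully open).
Only numpy, scipy, OpenCV 4.12 (cv2) and the standard library are available. Lean on these libraries where they do the work, as an engineer would, in place of code of your own. Each camera call takes 0.05 s, during which the arm holds its last target.

## Working session

There is one attempt and no reset: what is moved stays moved. The work goes in short steps, Python scripts to look and compute and a tool call to move; the robot and the scene stay as the last step left them, time stands still between calls to the robot, and variables do not carry over. Pictures are saved under pics/ and viewed, and the job is handed in when it is done.

Besides the shell and the picture viewer there is one more tool, called after "Call:" as name(argument=value, ...) on one line, values as JSON. servo_tool: Moves the arm, as the interface text tells. Its arguments: {"type":"object","properties":{"targets":{"type":"array"},"hand":{"type":"number"},"squeeze":{"type":"number"}},"required":["targets"]}

```bash
mkdir -p pics; cat > h.py <<'E'
import numpy as np, cv2
from workcell import *
def cam(s):
    h=s["img"].shape[0]; f=h/2/np.tan(np.radians(s["vfov"])/2)
    return f
def cloud(s):
    f=cam(s);h,w=s["range_z"].shape
    u,v=np.meshgrid(np.arange(w),np.arange(h))
    K=np.array([[f,0,s["cx"]],[0,f,s["cy"]],[0,0,1]])
    # forward model: d = r(1+k1 r^2)
    p=np.stack([(u-s["cx"])/f,(v-s["cy"])/f],-1)
    q=p.copy()
    for _ in range(20): q=p/(1+s["k1"]*(q**2).sum(-1,keepdims=True))
    z=s["range_z"]
    X=np.concatenate([q*z[...,None],z[...,None]],-1)
    W=(X-s["t"])@s["R"]
    W[z==0]=np.nan
    return W
E
python3 - <<'E'
from h import *
st=get_state();print(st)
for n in("top","side"):
    s=snapshot(n);np.savez("%s0.npz"%n,**s)
    cv2.imwrite("pics/%s0.png"%n,s["img"][...,::-1])
    print(n,s["vfov"],s["cx"],s["cy"],s["k1"],s["t"],s["R"], -s["R"].T@s["t"])
E
```

```text
{'time': 0.0, 'joints': array([ 1.10919602e+00,  2.59317820e-01,  1.53607025e+00, -1.92871821e-05,
        1.34797784e+00, -2.02791481e-01]), 'qvel': array([-6.37720753e-04, -6.97917587e-04, -2.73093878e-04, -2.79790279e-03,
        7.84530203e-05, -1.38492781e-04]), 'tau': array([ 1.21605382e-03, -4.46026289e+01, -2.90571821e+01, -2.32608454e-04,
        1.20802852e-02, -1.52631964e-05]), 'ee_pos': array([0.14050649, 0.53121773, 0.23049338]), 'tool_rot': array([-4.05323155e-01, -3.11476950e+00,  2.64230493e-03]), 'force': array([-0.79273036,  0.24296335, -0.00286514]), 'ft_torque': array([0.01754187, 0.0060162 , 0.04925156]), 'gripper_width': 0.9976794117881749}
top 57.500111085441596 257.8317890121698 191.55270448220944 -0.039963775885563324 [-0.02178891  0.4522262   0.94764536] [[ 0.01268773 -0.99988241  0.00861268]
 [-0.98085362 -0.01411934 -0.19423395]
 [ 0.19433272 -0.00598339 -0.98091742]] [ 0.25968565 -0.00973108  1.01758719]
side 57.24276962957481 252.48152434082357 194.69160697077962 0.013375375204392049 [-0.32396582  0.25251672  0.7331437 ] [[ 0.72504823 -0.68863179  0.00955678]
 [-0.4982797  -0.53410806 -0.68296846]
 [ 0.47541815  0.49042312 -0.73038534]] [ 0.01216498 -0.44777257  0.71103443]
```

```bash
python3 -c "
import cv2
for n in('top','side'):
    a=cv2.imread('pics/%s0.png'%n); cv2.imwrite('pics/%s0b.png'%n,cv2.resize(a,(800,600),interpolation=cv2.INTER_CUBIC))"
```

```text
(no output)
```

View pics/top0b.png

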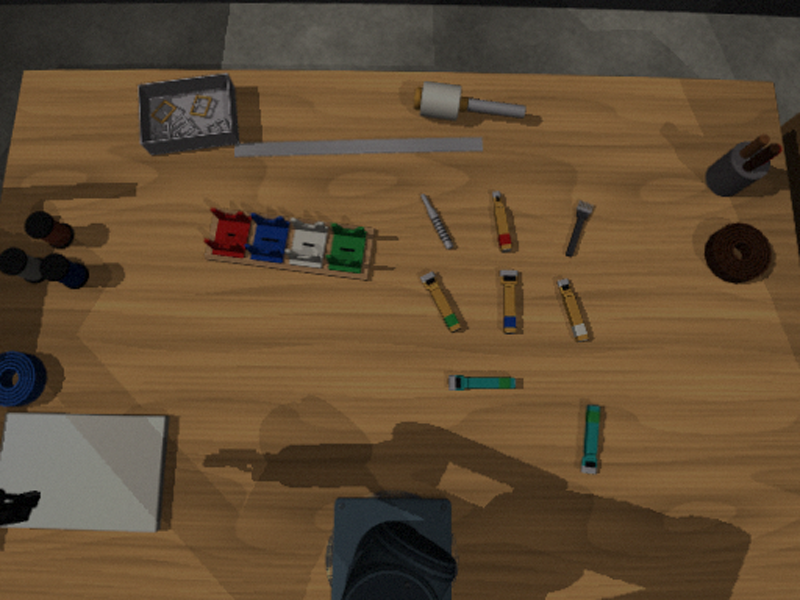

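View pics/side0b.png

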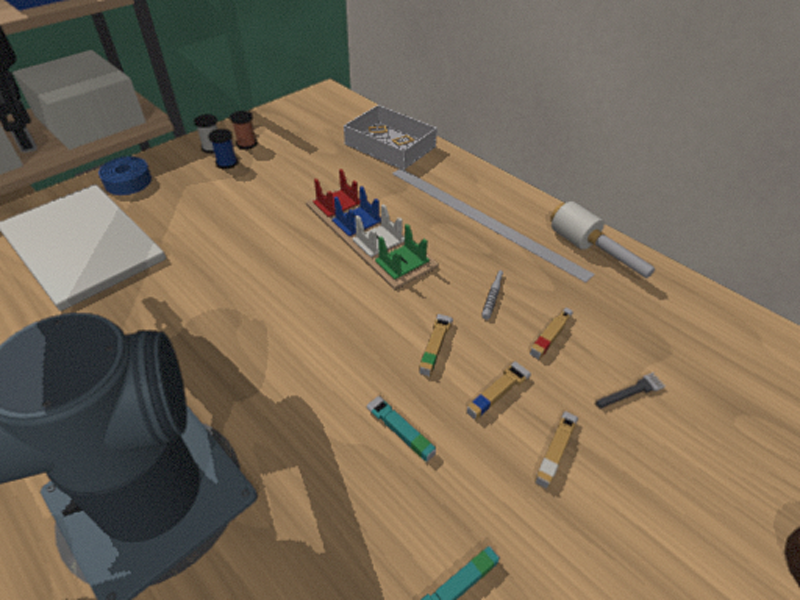

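The top view shows the holders, left to right, as red (232,235), blue (270,240), white (308,245) and green (347,250). The brass punches are red (502,222), blue (509,300), white (572,310) and green (441,302). The two turquoise look-alikes are at (485,382) and (592,438). The steel tools are at (437,222) and (579,228). Next I'll measure poses from the depth images.

```bash
cat >> h.py <<'E'
def blobs(s,zmin=0.007,box=(0.2,0.75,-0.45,0.1),zmax=0.2):
    W=cloud(s);x,y,z=W[...,0],W[...,1],W[...,2]
    with np.errstate(invalid='ignore'):
        m=(z>zmin)&(z<zmax)&(x>box[0])&(x<box[1])&(y>box[2])&(y<box[3])
    n,l,st,c=cv2.connectedComponentsWithStats(m.astype(np.uint8),connectivity=4)
    return W,[(l==i) for i in range(1,n) if st[i,4]>60]
E
python3 - <<'E'
from h import *
for n in("top","side"):
    s=dict(np.load(n+"0.npz"))
    for k in("vfov","cx","cy","k1"): s[k]=float(s[k])
    W=cloud(s)
    t=W[...,2]; 
    b=(abs(t)<0.02); print(n,"bench z",np.nanmedian(t[b]))
    W,B=blobs(s)
    for m in B:
        P=W[m]; zt=np.percentile(P[:,2],90)
        T=P[P[:,2]>zt-0.004]
        r=cv2.minAreaRect((P[:,:2]*1000).astype(np.float32))
        v,u=np.where(m)
        col=np.median(s["img"][m],0)
        print("px",int(u.mean()*1.5625),int(v.mean()*1.5625),m.sum(),"zt %.4f"%zt,"cen",np.round(r[0],1),"size",np.round(r[1],1),round(r[2],1),col)
E
```

```text
top bench z 0.00016406307219420918
px 500 222 270 zt 0.0218 cen [ 618.  -202.2] size [121.4  21.4] 8.8 [108.  79.  34.]
px 436 222 174 zt 0.0165 cen [616.4 -76.9] size [119.1  15.4] 26.2 [87.  82.  80.5]
px 577 227 176 zt 0.0140 cen [ 604.3 -356.9] size [ 27.7 116.5] 73.9 [33.  31.  31.5]
px 356 250 573 zt 0.0405 cen [551.5  76.4] size [ 57.6 104.2] 84.0 [24. 70. 33.]
px 508 299 347 zt 0.0218 cen [ 457.9 -214.3] size [120.1  30.2] 0.0 [102.  79.  36.]
px 439 300 322 zt 0.0217 cen [457.  -87.3] size [121.1  27.6] 29.8 [105.  82.  35.]
px 572 309 326 zt 0.0221 cen [ 443.9 -333.3] size [121.2  22.4] 16.8 [115.5  84.   37. ]
px 479 382 343 zt 0.0220 cen [ 307.1 -160.3] size [ 25.6 119.7] 0.7 [22. 81. 73.]
px 591 424 183 zt 0.0225 cen [ 233.6 -359.4] size [20.  67.9] 80.8 [20. 80. 64.]
side bench z 0.0007299929266961214
px 407 263 587 zt 0.0466 cen [551.4  75.4] size [ 55.7 104.2] 83.1 [54. 92. 64.]
px 491 295 161 zt 0.0165 cen [616.9 -75.6] size [119.4  16.3] 27.2 [107. 105. 106.]
px 549 332 295 zt 0.0221 cen [ 618.3 -201.9] size [123.6  20. ] 7.7 [145. 117.  74.]
px 434 342 351 zt 0.0219 cen [456.4 -84.7] size [123.3  27.4] 27.0 [140. 120.  74.]
px 497 388 484 zt 0.0218 cen [ 459.8 -213.2] size [ 33.5 122.6] 89.7 [138.5 112.5  75. ]
px 630 389 269 zt 0.0134 cen [ 608.  -348.1] size [ 26.8 118.1] 65.3 [63. 62. 64.]
px 401 426 554 zt 0.0215 cen [ 308.9 -159.1] size [ 27.7 121.8] 2.5 [ 53. 117. 108.]
px 555 448 489 zt 0.0220 cen [ 444.5 -331.9] size [121.4  21.7] 16.4 [155. 124.  76.]
px 472 570 450 zt 0.0211 cen [ 233.7 -358.8] size [20.6 69.2] 83.0 [ 52. 117. 112.]
```

```bash
cat > m.py <<'E'
from h import *
def load(n):
    s=dict(np.load(n+".npz"))
    for k in("vfov","cx","cy","k1"): s[k]=float(s[k])
    return s
def punches(s):
    W,B=blobs(s)
    for m in B:
        P=W[m];I=s["img"][m].astype(float)
        if np.percentile(P[:,2],90)<0.019 or np.percentile(P[:,2],99)>0.03: continue
        T=P[P[:,2]>0.017]
        # long axis by minAreaRect of all for init, then PCA line of shank-top
        c=T[:,:2].mean(0);u=np.linalg.svd(T[:,:2]-c)[2][0]
        if u[0]<0:u=-u
        r=cv2.minAreaRect((T[:,:2]*1000).astype(np.float32))
        a=(P[:,:2]-c)@u; lo,hi=np.percentile(a,[.5,99.5])
        aT=(T[:,:2]-c)@u; tl,th=aT.min(),aT.max()
        n=np.array([-u[1],u[0]])
        b=(T[:,:2]-c)@n; nb=(b.max()+b.min())/2
        org=c+u*((lo+hi)/2-0.016)+n*nb
        col=I[:, 0].mean()
        print("org",np.round(org*1000,1),"ang %.1f"%np.degrees(np.arctan2(u[1],u[0])),"rect",np.round(r[1],1),round(r[2],1),"ext",np.round([lo*1e3,hi*1e3,tl*1e3,th*1e3],1),"wid %.1f"%((b.max()-b.min())*1e3),"ztop %.1f"%(1e3*np.median(T[:,2])))
if __name__=="__main__":
    for n in("top0","side0"):
        s=load(n);print(n);punches(s)
        W=cloud(s);x,y,z=W[...,0],W[...,1],W[...,2]
        m=(x>.44)&(x<.68)&(y>0.02)&(y<.42)&(z>0.004)
        im=s["img"][m].astype(int);P=W[m]
        hist=np.histogram(P[:,2],np.arange(0.004,.08,.002));print(hist[0])
        R,G,Bl=im.T
        masks=dict(red=(R>1.8*G)&(R>1.8*Bl),green=(G>1.5*R)&(G>1.3*Bl),blue=(Bl>1.5*R)&(Bl>1.3*G),white=(abs(R-Bl)<25)&(G>70)&(abs(R-G)<25))
        for k,q in masks.items():
            Q=P[q&(P[:,2]<.08)]
            print(k,len(Q),np.round(np.median(Q,0)*1e3,1),"hist",np.histogram(Q[:,2],np.arange(0.004,.08,.004))[0],"max",np.percentile(Q[:,2],99))
        b=cv2.minAreaRect((P[(P[:,2]<.08),:2]*1000).astype(np.float32));print(b)
E
python3 m.py
python3 -c "
from m import *
for n,b in(('top0',(120,120,130,70)),('side0',(190,100,100,90))):
    s=load(n);x,y,w,h=b;cv2.imwrite('pics/c_%s.png'%n,cv2.resize(s['img'][y:y+h,x:x+w,::-1],None,fx=6,fy=6,interpolation=cv2.INTER_CUBIC))"
```

```text
top0
org [ 602.1 -204.9] ang 7.8 rect [116.6  19.7] 7.9 ext [-45.6  74.9 -45.8  70.7] wid 19.8 ztop 20.0
org [ 442.  -214.9] ang -1.1 rect [ 23.6 116.8] 86.9 ext [-49.4  70.2 -48.   68.8] wid 24.0 ztop 20.1
org [441.8 -93.6] ang 27.1 rect [120.   20.8] 26.8 ext [-45.7  74.2 -45.9  74.1] wid 21.1 ztop 19.8
org [ 428.8 -338.6] ang 16.0 rect [119.6  21.5] 17.3 ext [-48.7  71.4 -48.2  71.2] wid 21.8 ztop 20.2
org [ 306.7 -176.1] ang 89.9 rect [ 19.9 105.5] 0.7 ext [-47.5  71.6 -47.9  57.5] wid 20.7 ztop 19.8
org [ 217.9 -357.3] ang -9.1 rect [19.  66.3] 81.1 ext [-32.2  35.  -32.1  34.2] wid 19.1 ztop 20.4
[109 194 393 365 349 636 464 177  33  32  30  35  35  33  35  45  49  70
  62  30  27  23  27  39  32  32  27  29  33  46  54  26   1   1   0   0
   0]
red 619 [580.9 314.9  17.1] hist [  0  14 231 150  22  13  21  18  32  23  14  13  19   8  25  15   1   0] max 0.06573511695057907
green 578 [554.2  92.   17. ] hist [  0  10 198 170  15  17  12  19  32  18  14  15   7  17  16  18   0   0] max 0.06608290548929678
blue 589 [571.6 240.2  16.9] hist [  0  12 231 138  13  19  17  20  28  25
[... 983 characters left out ...]
2  44  42  45  47  35  49  40  36  40  34  47  42   2   0   0   0
   0]
red 383 [586.7 312.7  24.7] hist [  1   2  44 115  21  20  25  19  29  20  17  18  16   9  10  17   0   0] max 0.06663274551439506
green 539 [551.7  85.9  21.8] hist [  0   0  78 181  23  32  26  27  31  34  18  21  15  20  17  16   0   0] max 0.06688929225087745
blue 408 [576.6 237.   24.6] hist [  0   1  39 131  28  26  20  22  23  27  17  19  16  16  11  12   0   0] max 0.06527462039773972
white 575 [566.5 161.1  25.5] hist [  0  27  78 143  30  22  35  23  33  39  24  25  26  18  25  26   1   0] max 0.06690707856617556
((559.0377197265625, 221.4981689453125), (389.8570556640625, 236.73703002929688), 89.1423568725586)
```

View pics/c_top0.png

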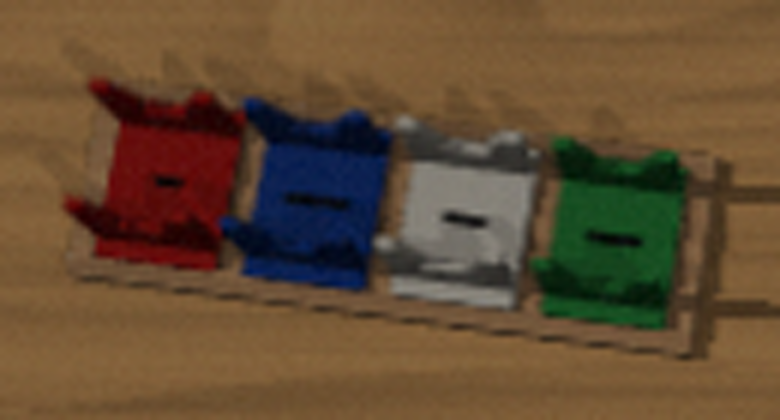

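View pics/c_side0.png

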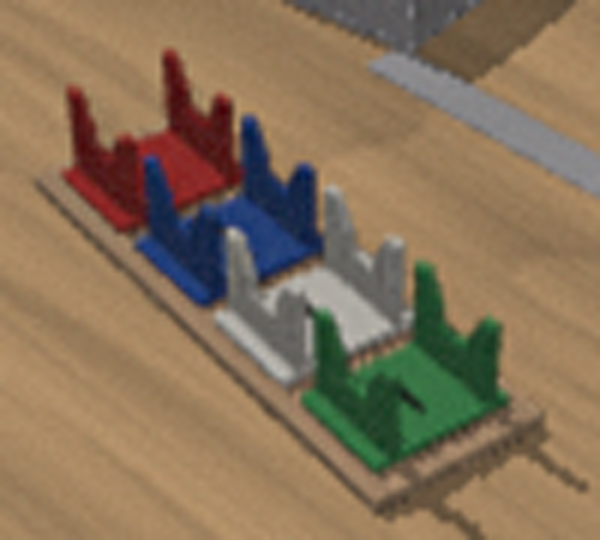

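```bash
cat > fit.py <<'E'
from m import *
from scipy.optimize import least_squares
def box(p,lo,hi):
    c=(np.array(lo)+hi)/2;h=(np.array(hi)-lo)/2
    q=abs(p-c)-h
    return np.linalg.norm(np.maximum(q,0),axis=1)+np.minimum(q.max(1),0)
def plate(p,xc):
    y=abs(p[:,1]);z=p[:,2];dx=abs(p[:,0]-xc)-3
    a=np.maximum(y-30,z-30)
    b=np.max([11.5-y,y-30,z-38,30-z],0)
    s=np.hypot(10,17); c=np.max([ (-(y-11.5)*17+(z-38)*10)/s, y-30,z-55,38-z],0)
    d=np.minimum(np.minimum(a,b),c)
    q=np.stack([dx,d],1)
    return np.linalg.norm(np.maximum(q,0),axis=1)+np.minimum(q.max(1),0)
def holder(p): return np.min([box(p,[-84,-31,0],[0,31,6]),plate(p,-72),plate(p,-12)],0)
def loc(P,x,y,th,z):
    q=P-[x,y,z];c,s=np.cos(th),np.sin(th)
    return np.stack([q[:,0]*c+q[:,1]*s,-q[:,0]*s+q[:,1]*c,q[:,2]],1)
def fitrack(s,x0=(595,90,np.radians(8),10.5)):
    W=cloud(s)*1e3;I=s["img"].astype(int)
    P=W.reshape(-1,3);C=I.reshape(-1,3);R,G,B=C.T
    with np.errstate(invalid='ignore'):
        reg=(P[:,0]>480)&(P[:,0]<660)&(P[:,1]>40)&(P[:,1]<370)&(P[:,2]>14)&(P[:,2]<75)
    P=P[reg]
    x=np.array(x0,float)
    def res(v,P):
        th=v[2];d=[]
        for k in range(4):
            o=np.array([v[0],v[1]])+75*k*np.array([-np.sin(th),np.cos(th)])
            d.append(holder(loc(P,o[0],o[1],th,v[3])))
        return np.min(np.abs(d),0)*np.sign(1)
    best=None
    for dx in(-12,0,12):
        for dy in(-12,0,12):
            r=least_squares(res,x+[dx,dy,0,0],args=(P,),loss="soft_l1",f_scale=1,x_scale=[1,1,.01,1])
            if best is None or r.cost<best.cost: best=r
    v=best.x
    print("rack",np.round(v[:2],1),"deg %.2f"%np.degrees(v[2]),"z %.1f"%v[3],"n",len(P),"med|r| %.2f"%np.median(abs(res(v,P))))
    return v
def fitpunch(s,guess,w,pr=True,zfree=False):
    W=cloud(s).reshape(-1,3)*1e3
    g=np.array(guess,float)
    L=loc(np.nan_to_num(W,nan=9e3),g[0],g[1],g[2],g[3])
    reg=(L[:,0]>-60)&(L[:,0]<90)&(abs(L[:,1])<26)&(L[:,2]>3)&(L[:,2]<28)
    P=W[reg]
    def res(v):
        l=loc(P,v[0],v[1],v[2],v[3])
        return np.abs(np.minimum(box(l,[-44,-10,0],[42,10,20]),box(l,[42,-w/2,v[4]],[76,w/2,v[4]+10])))
    r=least_squares(res,[*g,5],loss="soft_l1",f_scale=1,x_scale=[1,1,.01,1,1])
    v=r.x
    if pr: print("punch",w,np.round(v[:2],1),"deg %.2f"%np.degrees(v[2]),"z %.1f"%v[3],"zc %.1f"%v[4],len(P),"med %.2f"%np.median(res(v)))
    return v
G=dict(red=(602,-204,np.radians(8),0,16),white=(429,-337,np.radians(16),0,22),green=(442,-93,np.radians(27.4),0,28),blue=(442.5,-214.5,np.radians(-.5),0,34))
if __name__=="__main__":
    for n in("top0","side0"):
        s=load(n);print(n)
        fitrack(s)
        for k,g in G.items(): fitpunch(s,g[:4],g[4])
E
python3 fit.py
```

```text
top0
rack [595.7  86.6] deg -6.96 z 10.1 n 2163 med|r| 0.72
punch 16 [ 602.3 -205.3] deg 8.89 z 0.3 zc 5.1 306 med 1.09
punch 22 [ 429.3 -338.5] deg 16.38 z 0.6 zc 5.5 372 med 1.02
punch 28 [442.4 -93.3] deg 27.64 z 0.1 zc 4.8 362 med 1.19
punch 34 [ 442.6 -213.8] deg -1.52 z 0.5 zc 5.1 378 med 1.06
side0
rack [596.5  89. ] deg -6.73 z 11.0 n 1965 med|r| 0.68
punch 16 [ 602.9 -203.4] deg 7.57 z 0.9 zc 5.2 326 med 0.79
punch 22 [ 429.8 -336.3] deg 16.20 z 0.9 zc 5.2 528 med 0.83
punch 28 [442.3 -92.7] deg 27.56 z 0.8 zc 5.1 379 med 0.76
punch 34 [ 443.4 -212.6] deg -0.42 z 0.8 zc 5.3 526 med 0.74
```

Call:
servo_tool(targets=[1,-2,0,1,2.5,-4,0,1.3,2.5,-4,0,1.3,2.5,-4,0,1.3,2.5,-4,0,1.3,2.5,-4,0,1.3,2.5,-4,0,1.3,2.5,-4,0,1.3,2.5,-4,0,1.3,2.5,-4,0,1.3,2.5,-4,0,1.3,2.5,-4,0,1.3,2.5,-4,-1,1.3,2.5,-4,-1,1.3,2.5,-4,-2,1.3,2.5,-4,-2,1.3,2.5,-4,-2,1.2,2.5,-4,-1,1.2,2.5,-3.6,0,1.0,0,0,0,0], hand=6, squeeze=70)

```text
time: 2.6
ee_pos: [0.6016, -0.2071, 0.14]
tool_rot: [0.244, -3.132, 0.0]
force: [-1.0, -0.1, -0.2]
gripper_width: 0.705
```

Call:
servo_tool(targets=[0.1,0.25,-2,-0.7,0,0,-3,0,0,0,-3,0,0,0,-2,0,0,0,-1.5,0,0,0,-1,0,0,0,-0.7,0,0,0,-0.4,0,0,0,0,0])

```text
time: 3.72
ee_pos: [0.6018, -0.2019, 0.0054]
tool_rot: [-0.229, 3.133, -0.0]
force: [0.1, 0.3, 1.4]
gripper_width: 0.702
```

Call:
servo_tool(targets=[0,0,0,0,0,0,0,0,0,0,0,0,0,0,0,0,0,0,0,0,0,0,0,0], hand=1.0)

```text
time: 4.47
ee_pos: [0.6022, -0.2023, 0.0062]
tool_rot: [-0.229, 3.132, -0.002]
force: [-1.1, -0.8, 5.6]
gripper_width: 0.208
```

Call:
servo_tool(targets=[0,0,0.3,0,0,0,0.7,0,0,0,1.5,0,0,0,2.5,0,0,0,2.5,0,0,0,2.5,0,0,0,0,0])

```text
time: 5.35
ee_pos: [0.6034, -0.2026, 0.1084]
tool_rot: [-0.229, 3.128, -0.005]
force: [-0.2, -0.5, -3.4]
gripper_width: 0.213
```

```bash
cat > look.py <<'E'
import sys
from fit import *
def shot(tag,views=("top","side")):
    for n in views:
        s=snapshot(n);np.savez("%s_%s.npz"%(n,tag),**s)
        cv2.imwrite("pics/%s_%s.png"%(n,tag),cv2.resize(s["img"][...,::-1],(800,600),interpolation=cv2.INTER_CUBIC))
    st=get_state();print(st["time"],st["ee_pos"],st["tool_rot"],st["force"],st["gripper_width"])
if __name__=="__main__": shot(sys.argv[1])
E
python3 look.py a1
```

```text
5.45 [ 0.60149466 -0.20164483  0.10521984] [ 2.29369160e-01 -3.13315157e+00 -1.16940138e-05] [-0.47857096 -0.74685489 -2.9379335 ] 0.21346156139987205
```

View pics/side_a1.png

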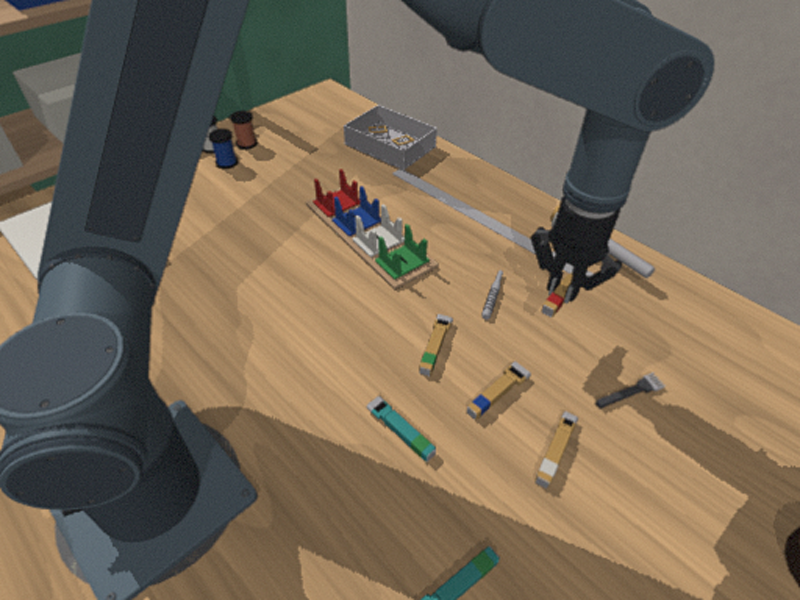

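Call:
servo_tool(targets=[0,2,1,-1,-0.2,3.8,1,-1.1,-0.2,3.8,1,-1.1,-0.2,3.8,0,-1.1,-0.2,3.8,0,-1.1,-0.2,3.8,0,-1.1,-0.2,3.8,0,-1.1,-0.2,3.8,0,-1.1,-0.2,3.8,0,-1.1,-0.2,3.8,0,-1.1,-0.2,3.8,0,-1.1,0,3.8,0,-1.1,0,3.8,0,-1.1,0,2.8,0,-0.5,0,1.4,0,-0.5,0,0,0,0,0,0,0,0,0,0,0,0])

```text
time: 7.7
ee_pos: [0.582, 0.315, 0.1353]
tool_rot: [-0.189, -3.136, 0.001]
force: [-0.5, -0.2, -3.9]
gripper_width: 0.212
```

```bash
python3 look.py a2; cat > rel.py <<'E'
import sys
from fit import *
# rel.py tag w : fit held punch in both views relative to nominal
tag=sys.argv[1]; x,y,deg,z,w=map(float,sys.argv[2:7])
for n in("top","side"):
    s=load("%s_%s"%(n,tag));print(n)
    fitpunch(s,(x,y,np.radians(deg),z),w)
E
python3 rel.py a2 581 316 -6.85 132 16
```

```text
7.8 [0.58201587 0.31527934 0.13548237] [ 1.88875172e-01  3.13572669e+00 -1.34772923e-04] [ 0.70772127  0.97389499 -4.0695327 ] 0.21060485602877463
top
punch 16.0 [582.4 313.2] deg -6.34 z 129.2 zc 4.2 243 med 1.00
side
punch 16.0 [581.8 314.5] deg -6.23 z 130.5 zc 4.6 257 med 1.26
```

View pics/side_a2.png

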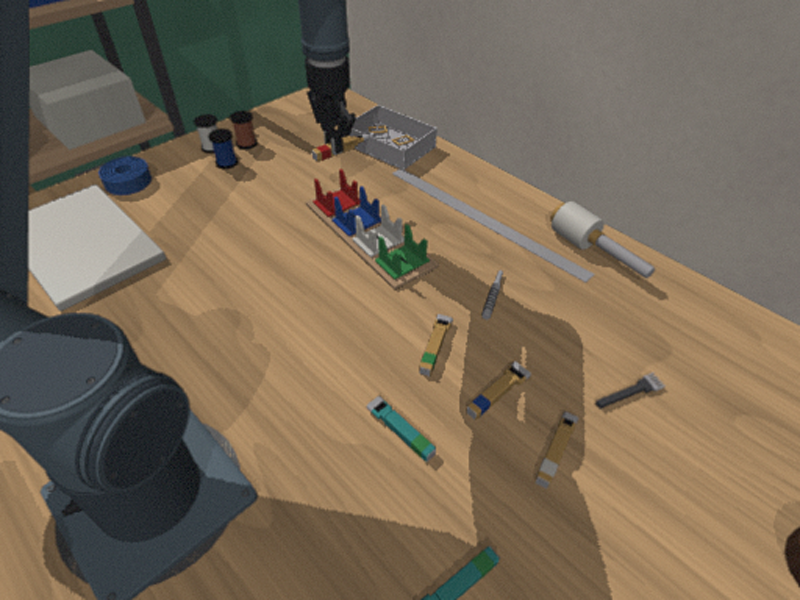

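View pics/top_a2.png

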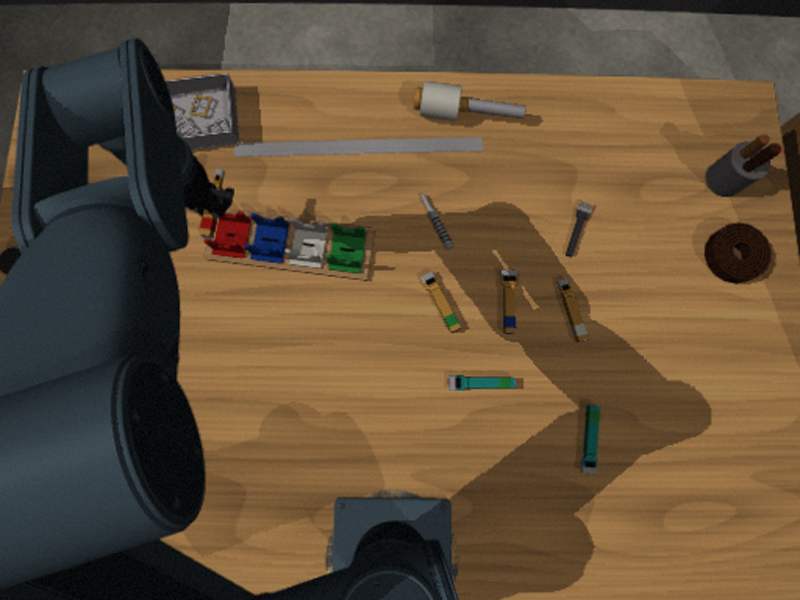

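Call:
servo_tool(targets=[-0.1,0.2,-1,0,0,0,-2,0,0,0,-1.5,0,0,0,-1,0,0,0,0,0,0,0,0,0])

```text
time: 8.55
ee_pos: [0.5812, 0.3184, 0.0808]
tool_rot: [0.187, 3.135, 0.001]
force: [0.6, -0.5, -2.7]
gripper_width: 0.207
```

```bash
python3 look.py a3;python3 rel.py a3 581 316 -6.85 74 16; python3 -c "
from fit import *
for n,b in(('top',(120,80,110,100)),('side',(180,80,110,80))):
    s=load(n+'_a3');x,y,w,h=b;cv2.imwrite('pics/c_%s_a3.png'%n,cv2.resize(s['img'][y:y+h,x:x+w,::-1],None,fx=5,fy=5,interpolation=cv2.INTER_CUBIC))"
```

```text
8.65 [0.58133874 0.31841075 0.08116928] [1.87019995e-01 3.13452563e+00 9.92681498e-04] [-0.15800115 -0.03636607 -2.69091155] 0.21286463394119332
top
punch 16.0 [581.2 316.2] deg -6.21 z 74.6 zc 4.9 218 med 0.99
side
punch 16.0 [582.  317.9] deg -6.47 z 76.1 zc 5.1 240 med 1.09
```

View pics/c_side_a3.png

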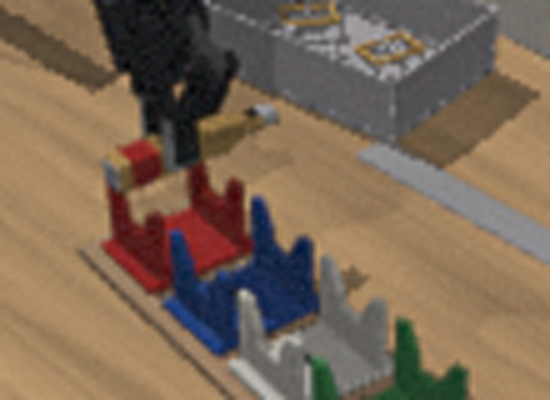

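Call:
servo_tool(targets=[-0.04,-0.08,-0.6,0,0,0,-0.8,0,0,0,-0.8,0,0,0,-0.5,0,0,0,-0.3,0,0,0,-0.2,0,0,0,-0.1,0,0,0,0,0,0,0,0,0])

```text
time: 9.78
ee_pos: [0.5805, 0.3174, 0.0475]
tool_rot: [0.187, 3.136, 0.0]
force: [-0.5, 0.8, -2.9]
gripper_width: 0.212
```

Call:
servo_tool(targets=[0,0,-0.1,0,0,0,-0.05,0,0,0,0,0,0,0,0,0])

```text
time: 10.28
ee_pos: [0.5804, 0.3174, 0.0462]
tool_rot: [0.187, 3.136, 0.0]
force: [-1.8, -0.1, 1.6]
gripper_width: 0.211
```

Call:
servo_tool(targets=[0,0,-0.05,0,0,0,0,0,0,0,0,0])

```text
time: 10.65
ee_pos: [0.5804, 0.3175, 0.0462]
tool_rot: [0.187, 3.136, 0.0]
force: [-2.3, -0.4, 5.3]
gripper_width: 0.212
```

Call:
servo_tool(targets=[0,0,0,0,0,0,0,0,0,0,0,0,0,0,0,0], hand=4)

```text
time: 11.15
ee_pos: [0.5803, 0.3174, 0.0452]
tool_rot: [-0.187, -3.136, 0.0]
force: [-0.1, 0.3, -0.8]
gripper_width: 0.47
```

Call:
servo_tool(targets=[0,0,0.5,0,0,0,1,0,0,0,2,0,0,0,3,0,0,0,3,0,0,-2,1,1,0,-3,0,1.2,-0.5,-5,0,2,-1,-5,0,2,-1,-5,0,2,-1,-5,0,2,-1,-5,0,2,-1,-5,0,2,0,0,0,0])

```text
time: 12.9
ee_pos: [0.5252, -0.0359, 0.1514]
tool_rot: [-0.195, 3.134, -0.002]
force: [-0.2, 0.1, -0.1]
gripper_width: 0.466
```

```bash
python3 look.py a4;python3 rel.py a4 581 316 -6.85 40 16; python3 -c "
from fit import *
for n,b in(('top',(120,80,110,100)),('side',(180,80,110,80))):
    s=load(n+'_a4');x,y,w,h=b;cv2.imwrite('pics/c_%s_a4.png'%n,cv2.resize(s['img'][y:y+h,x:x+w,::-1],None,fx=5,fy=5,interpolation=cv2.INTER_CUBIC))"
```

```text
13.0 [ 0.52557953 -0.03296939  0.15107851] [-1.98621582e-01  3.13408728e+00  1.08295368e-04] [-0.10087038 -0.47419979 -0.7817832 ] 0.4665398915288971
top
punch 16.0 [580.7 315.7] deg -6.91 z 40.0 zc 5.1 386 med 1.23
side
punch 16.0 [580.6 317.5] deg -6.41 z 41.2 zc 5.2 278 med 1.11
```

View pics/c_side_a4.png

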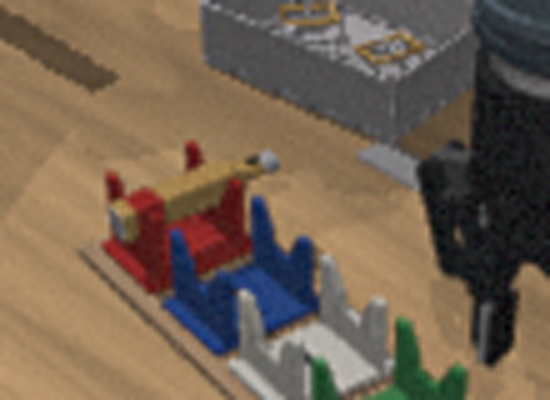

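View pics/c_top_a4.png

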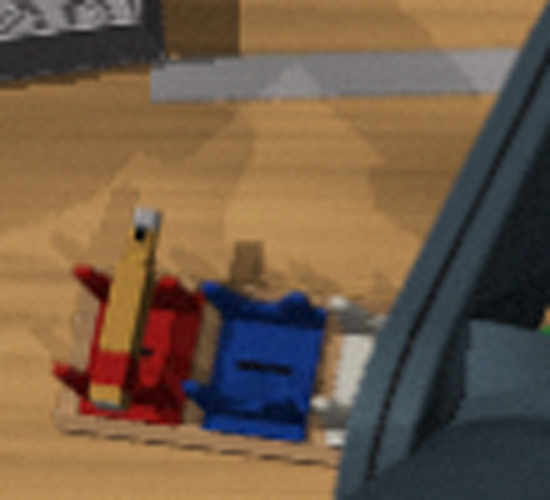

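Call:
servo_tool(targets=[-0.6,-2,0,1,-1.2,-3.8,-0.5,1,-1.2,-3.8,-0.5,1,-1.2,-3.8,-1,1,-1.2,-3.8,-1,1,-1.2,-3.8,-1,1,-1.2,-3.8,-1,1,-1.2,-3.6,-0.5,1,-0.6,-1.75,-0.5,1,0,0,-2.5,0,0,0,-2.5,0,0,0,-1.5,0,0,0,-1,0,0,0,-0.6,0,0,0,-0.4,0,0,0,0,0,0,0,0,0], hand=6)

```text
time: 15.12
ee_pos: [0.4295, -0.3344, 0.0057]
tool_rot: [-0.447, 3.109, -0.001]
force: [0.4, -0.9, 0.4]
gripper_width: 0.7
```

Call:
servo_tool(targets=[0,0,0,0,0,0,0,0,0,0,0,0,0,0,0,0,0,0,0,0,0,0,0,0], hand=1.0)

```text
time: 15.88
ee_pos: [0.4298, -0.3348, 0.006]
tool_rot: [-0.447, 3.109, -0.002]
force: [-1.0, -0.2, 5.2]
gripper_width: 0.213
```

Call:
servo_tool(targets=[0,0,0.3,0,0,0,0.7,0,0,0,1.5,0,0,0,2.5,0,0,0,2.5,0,0,0,2.5,0,0,0,0,0,0,0,0,0])

```text
time: 16.88
ee_pos: [0.429, -0.3336, 0.1049]
tool_rot: [0.447, -3.109, -0.001]
force: [-0.0, -0.1, -3.4]
gripper_width: 0.214
```

Call:
servo_tool(targets=[0.4,1.6,0.5,-1,1,3.8,0,-1.7,1,3.8,0,-1.7,1,3.8,0,-1.7,1,3.8,0,-1.7,1,3.8,0,-1.7,1,3.8,0,-1.7,1,3.8,0,-1.7,1,3.8,0,-1.7,1,3.8,0,-1.7,1,3.8,0,-1.7,1,3.8,0,-1.7,1,3.8,0,-1.7,1,3,0,-1.8,0,0,0,0,0,0,-1,0,0,0,-1,0,0,0,-0.5,0,0,0,0,0,0,0,0,0])

```text
time: 19.38
ee_pos: [0.5636, 0.1676, 0.0856]
tool_rot: [0.188, 3.136, 0.0]
force: [0.4, -0.9, -4.0]
gripper_width: 0.21
```

```bash
python3 look.py b1;python3 rel.py b1 563 168 -6.85 76 22; python3 - <<'E'
from fit import *
for n,v in(("top",(595.7,86.6,-6.96)),("side",(596.5,89.0,-6.73))):
    t=np.radians(v[2]);u=np.array([np.cos(t),np.sin(t)]);w=np.array([-u[1],u[0]])
    for k,c in enumerate(("green","white","blue","red")): print(n,c,np.round(np.array(v[:2])+75*k*w-42*u,1))
for n,b in(('top',(120,80,150,100)),('side',(180,80,130,100))):
    s=load(n+'_b1');x,y,w,h=b;cv2.imwrite('pics/c_%s_b1.png'%n,cv2.resize(s['img'][y:y+h,x:x+w,::-1],None,fx=5,fy=5,interpolation=cv2.INTER_CUBIC))
E
```

```text
19.475 [0.56371218 0.16780805 0.08578004] [1.87342447e-01 3.13507592e+00 2.50905500e-04] [ 0.39355833  0.15180399 -2.55394397] 0.2087747556900201
top
punch 22.0 [562.7 167.1] deg -6.65 z 80.1 zc 3.3 70 med 0.68
side
punch 22.0 [562.9 167.7] deg -6.01 z 81.2 zc 4.7 268 med 0.90
top green [554.   91.7]
top white [563.1 166.1]
top blue [572.2 240.6]
top red [581.3 315. ]
side green [554.8  93.9]
side white [563.6 168.4]
side blue [572.4 242.9]
side red [581.2 317.4]
```

View pics/c_side_b1.png

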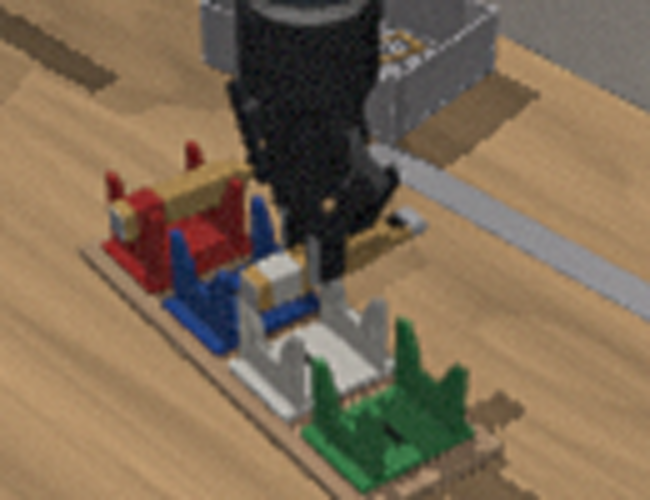

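Call:
servo_tool(targets=[0.05,0.06,-0.6,0,0,0,-0.9,0,0,0,-0.9,0,0,0,-0.6,0,0,0,-0.4,0,0,0,-0.2,0,0,0,-0.15,0,0,0,0,0,0,0,0,0])

```text
time: 20.6
ee_pos: [0.564, 0.1685, 0.048]
tool_rot: [0.187, 3.136, 0.0]
force: [0.1, -0.1, -2.7]
gripper_width: 0.213
```

Call:
servo_tool(targets=[0,0,-0.1,0,0,0,-0.05,0,0,0,0,0,0,0,0,0])

```text
time: 21.1
ee_pos: [0.5638, 0.1685, 0.0463]
tool_rot: [-0.187, -3.136, -0.0]
force: [0.4, 0.2, -3.6]
gripper_width: 0.21
```

Call:
servo_tool(targets=[0,0,-0.05,0,0,0,0,0,0,0,0,0])

```text
time: 21.48
ee_pos: [0.5639, 0.1685, 0.046]
tool_rot: [0.187, 3.136, 0.0]
force: [-0.8, 0.3, 0.2]
gripper_width: 0.213
```

Call:
servo_tool(targets=[0,0,-0.05,0,0,0,0,0,0,0,0,0])

```text
time: 21.85
ee_pos: [0.5639, 0.1685, 0.046]
tool_rot: [0.187, 3.136, 0.0]
force: [-2.6, -0.6, 5.4]
gripper_width: 0.214
```

Call:
servo_tool(targets=[0,0,0,0,0,0,0,0,0,0,0,0,0,0,0,0], hand=4)

```text
time: 22.35
ee_pos: [0.5639, 0.1685, 0.0452]
tool_rot: [0.187, 3.136, -0.0]
force: [0.5, -0.6, 0.3]
gripper_width: 0.472
```

Call:
servo_tool(targets=[0,0,0.5,0,0,0,1,0,0,0,2,0,0,0,3,0,0,0,3,0,-0.5,-1,0,3,-1.5,-3,0,4,-1.6,-3.5,0,4,-1.6,-3.5,0,4,-1.6,-3.5,0,4,-1.6,-3.5,0,4,-1.6,-3.5,0,4,-1.6,-3,0,4,-0.55,-1.5,0,3.4,0,0,0,0,0,0,0,0])

```text
time: 24.35
ee_pos: [0.4427, -0.0911, 0.1407]
tool_rot: [-0.746, 3.051, -0.0]
force: [0.2, -0.2, -1.0]
gripper_width: 0.469
```

```bash
python3 look.py b2;python3 rel.py b2 563 168 -6.85 40 22;python3 rel.py b2 442.4 -93 27.6 0 28
```

```text
24.45 [ 0.44263037 -0.09083845  0.14050524] [-7.48843634e-01  3.05066864e+00 -6.29999670e-05] [ 0.47148814 -0.02617332  0.30608591] 0.47103349598957045
top
punch 22.0 [562.9 168.5] deg -6.50 z 39.9 zc 5.3 396 med 1.20
side
punch 22.0 [563.2 169.2] deg -6.48 z 41.0 zc 5.2 334 med 1.07
top
punch 28.0 [442. -93.] deg 28.35 z 0.4 zc 4.4 226 med 1.04
side
punch 28.0 [442.4 -92.3] deg 28.14 z 0.7 zc 5.3 380 med 0.75
```

View pics/side_b2.png

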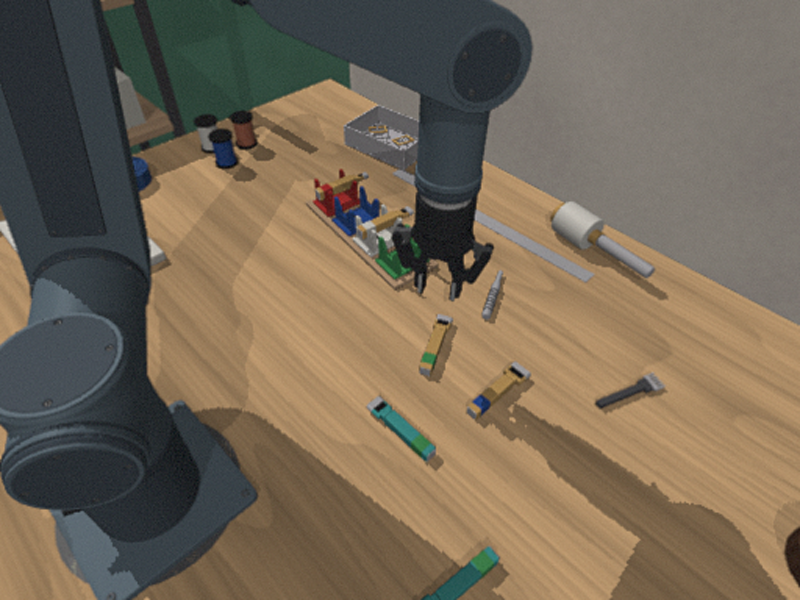

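White is seated in its notches (side view ~(390,225)) and the gripper is over the brass green punch.

Call:
servo_tool(targets=[0,-0.1,-2,0,0,0,-3,0,0,0,-3,0,0,0,-2.5,0,0,0,-1.5,0,0,0,-1,0,0,0,-0.5,0,0,0,0,0,0,0,0,0], hand=6)

```text
time: 25.58
ee_pos: [0.4428, -0.0927, 0.0058]
tool_rot: [-0.748, 3.05, -0.001]
force: [0.7, -0.3, -0.2]
gripper_width: 0.7
```

Call:
servo_tool(targets=[0,0,0,0,0,0,0,0,0,0,0,0,0,0,0,0,0,0,0,0,0,0,0,0], hand=1.0)

```text
time: 26.32
ee_pos: [0.4425, -0.0926, 0.0059]
tool_rot: [-0.749, 3.051, -0.001]
force: [-1.8, 0.8, 5.2]
gripper_width: 0.215
```

Call:
servo_tool(targets=[0,0,0.3,0,0,0,0.7,0,0,0,1.5,0,0,0,2.5,0,0,0,2.5,0,0,0,2.5,0,0,0,0,0,0,0,0,0])

```text
time: 27.32
ee_pos: [0.4417, -0.0922, 0.1046]
tool_rot: [0.748, -3.05, -0.001]
force: [-1.0, 0.2, -3.2]
gripper_width: 0.212
```

Call:
servo_tool(targets=[0.5,0.6,0.5,-2,1.2,2,0,-4,1.2,2,0,-4,1.2,2,0,-4,1.2,2,0,-4,1.2,2,0,-4,1.2,2,0,-4,1.2,2,0,-4,1.2,2,0,-3,1.1,2,0,-1.4,0,0,0,0,0,0,-1,0,0,0,-1,0,0,0,-0.5,0,0,0,0,0,0,0,0,0])

```text
time: 29.32
ee_pos: [0.5546, 0.0933, 0.0856]
tool_rot: [0.187, 3.135, 0.0]
force: [-0.0, -0.8, -3.2]
gripper_width: 0.209
```

```bash
python3 look.py c1;python3 rel.py c1 554 94 -6.85 80 28; python3 - <<'E'
from fit import *
for n,b in(('top',(120,80,150,100)),('side',(180,80,130,100))):
    s=load(n+'_c1');x,y,w,h=b;cv2.imwrite('pics/c_%s_c1.png'%n,cv2.resize(s['img'][y:y+h,x:x+w,::-1],None,fx=5,fy=5,interpolation=cv2.INTER_CUBIC))
E
```

```text
29.425 [0.55465918 0.09340696 0.08574107] [1.87208087e-01 3.13513815e+00 2.97064172e-05] [-1.01147782 -0.00283104 -2.31287132] 0.21411850745543848
top
punch 28.0 [554.  94.] deg -6.85 z 80.0 zc 5.0 0 med nan
side
punch 28.0 [554.5  93.5] deg -5.82 z 81.4 zc 4.0 294 med 1.05
  return _methods._mean(a, axis=axis, dtype=dtype,
  ret = ret.dtype.type(ret / rcount)
```

View pics/c_side_c1.png

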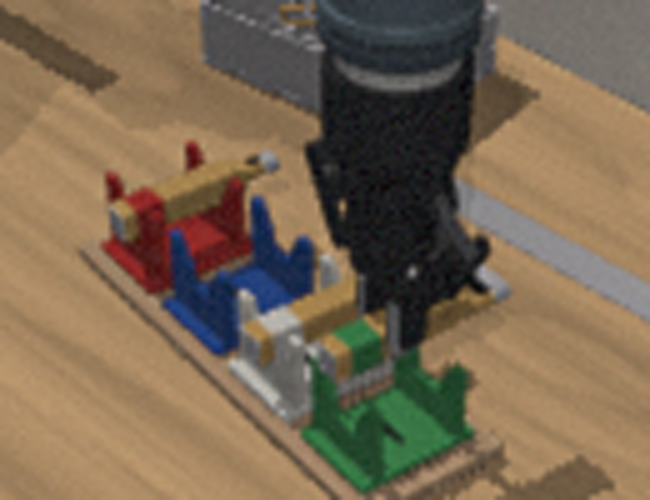

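Call:
servo_tool(targets=[0,0.05,-0.6,-0.4,0,0,-0.9,0,0,0,-0.9,0,0,0,-0.6,0,0,0,-0.4,0,0,0,-0.2,0,0,0,-0.15,0,0,0,0,0,0,0,0,0])

```text
time: 30.55
ee_pos: [0.5545, 0.094, 0.048]
tool_rot: [0.198, 3.135, 0.0]
force: [0.3, 0.4, -3.2]
gripper_width: 0.212
```

Call:
servo_tool(targets=[0,0,-0.1,0,0,0,-0.05,0,0,0,0,0,0,0,0,0])

```text
time: 31.05
ee_pos: [0.5544, 0.094, 0.0463]
tool_rot: [0.198, 3.135, -0.0]
force: [-0.4, 1.0, -2.6]
gripper_width: 0.216
```

Call:
servo_tool(targets=[0,0,-0.05,0,0,0,0,0,0,0,0,0])

```text
time: 31.42
ee_pos: [0.5544, 0.094, 0.0459]
tool_rot: [0.198, 3.135, -0.0]
force: [-0.8, -0.1, -1.5]
gripper_width: 0.211
```

Call:
servo_tool(targets=[0,0,-0.05,0,0,0,0,0,0,0,0,0])

```text
time: 31.8
ee_pos: [0.5544, 0.094, 0.0459]
tool_rot: [0.198, 3.135, -0.0]
force: [-3.3, -0.8, 5.0]
gripper_width: 0.212
```

Call:
servo_tool(targets=[0,0,0,0,0,0,0,0,0,0,0,0,0,0,0,0], hand=4)

```text
time: 32.3
ee_pos: [0.5544, 0.094, 0.0452]
tool_rot: [-0.198, -3.135, -0.0]
force: [-0.3, 0.4, -0.3]
gripper_width: 0.467
```

Call:
servo_tool(targets=[0,0,0.5,0,0,0,1,0,0,0,2,0,0,0,3,0,0,0,3,0,-0.5,-1.5,0,0.5,-1.4,-4,0,0.8,-1.4,-4,0,0.8,-1.4,-4,0,0.8,-1.4,-4,0,0.8,-1.4,-4,0,0.8,-1.4,-4,0,0.8,-1.4,-3.6,0,0.6,-0.8,-1.5,0,0.3,0,0,0,0,0,0,0,0])

```text
time: 34.3
ee_pos: [0.4429, -0.2114, 0.1399]
tool_rot: [-0.029, -3.141, -0.001]
force: [0.6, -0.5, -0.1]
gripper_width: 0.469
```

```bash
python3 look.py c2;python3 rel.py c2 554 93.5 -6.85 40 28;python3 rel.py c2 443 -213 -1 0 34
```

```text
34.4 [ 0.44339357 -0.21115118  0.14011427] [-2.66706965e-02 -3.14119303e+00 -7.01589034e-04] [-0.57465979  0.22989276 -0.23482459] 0.47101086198103476
top
punch 28.0 [553.9  94. ] deg -6.73 z 39.9 zc 5.3 401 med 1.23
side
punch 28.0 [554.   94.8] deg -6.61 z 41.0 zc 4.9 389 med 1.06
top
punch 34.0 [ 473.9 -208.5] deg -6.12 z -4.1 zc 10.9 10 med 0.53
side
punch 34.0 [ 443.6 -212.6] deg -0.53 z 0.8 zc 5.0 523 med 0.68
```

View pics/side_c2.png

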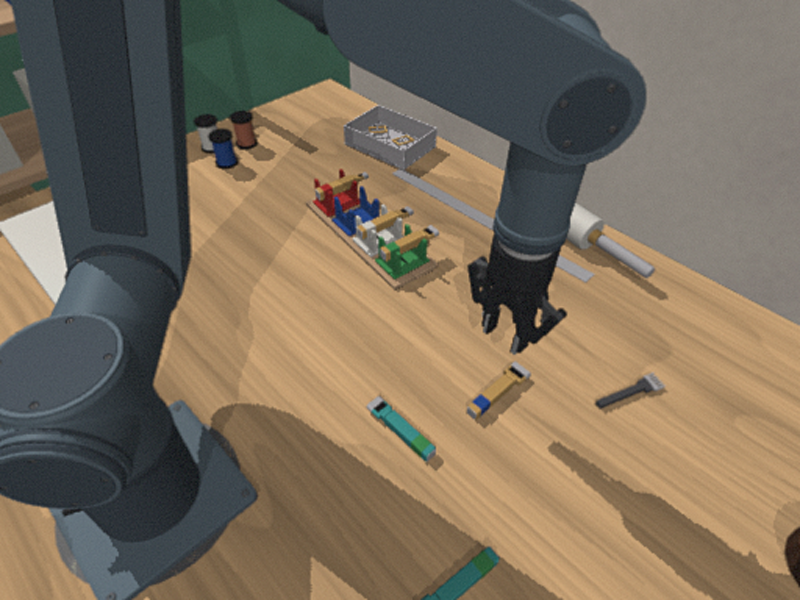

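The green punch is seated (side view ~(410,245)). Now for the blue one, below the gripper at (500,390).

Call:
servo_tool(targets=[0,-0.1,-2,0.2,0,0,-3,0,0,0,-3,0,0,0,-2.5,0,0,0,-1.5,0,0,0,-1,0,0,0,-0.5,0,0,0,0,0,0,0,0,0], hand=6)

```text
time: 35.52
ee_pos: [0.4437, -0.2133, 0.0059]
tool_rot: [0.023, 3.141, -0.001]
force: [-0.5, -0.0, -0.3]
gripper_width: 0.7
```

Call:
servo_tool(targets=[0,0,0,0,0,0,0,0,0,0,0,0,0,0,0,0,0,0,0,0,0,0,0,0], hand=1.0)

```text
time: 36.28
ee_pos: [0.4435, -0.2132, 0.0059]
tool_rot: [0.023, 3.141, -0.001]
force: [-1.7, -0.1, 5.3]
gripper_width: 0.207
```

Call:
servo_tool(targets=[0,0,0.3,0,0,0,0.7,0,0,0,1.5,0,0,0,2.5,0,0,0,2.5,0,0,0,2.5,0,0,0,2,0,0,0,0,0,0,0,0,0])

```text
time: 37.4
ee_pos: [0.443, -0.2127, 0.125]
tool_rot: [-0.023, -3.141, -0.001]
force: [-0.4, 0.1, -2.6]
gripper_width: 0.212
```

Call:
servo_tool(targets=[0.5,2,0,-0.5,1.1,3.8,0,-0.5,1.1,3.8,0,-0.5,1.1,3.8,0,-0.5,1.1,3.8,0,-0.5,1.1,3.8,0,-0.5,1.1,3.8,0,-0.5,1.1,3.8,0,-0.5,1.1,3.8,0,-0.5,1.1,3.8,0,-0.5,1.1,3.8,0,-0.5,1,3.8,0,-0.5,0.4,1.8,0,0,0,0,0,0,0,0,-1,0,0,0,-1.5,0,0,0,-1,0,0,0,-0.5,0,0,0,0,0,0,0,0,0])

```text
time: 39.9
ee_pos: [0.5727, 0.243, 0.0857]
tool_rot: [0.187, 3.135, 0.0]
force: [-0.2, -0.0, -1.7]
gripper_width: 0.215
```

```bash
python3 look.py d1;python3 rel.py d1 572 243 -6.85 80 34; python3 - <<'E'
from fit import *
for n,b in(('top',(120,80,150,100)),('side',(180,80,130,100))):
    s=load(n+'_d1');x,y,w,h=b;cv2.imwrite('pics/c_%s_d1.png'%n,cv2.resize(s['img'][y:y+h,x:x+w,::-1],None,fx=5,fy=5,interpolation=cv2.INTER_CUBIC))
E
```

```text
40.0 [0.57271303 0.24313706 0.08586411] [1.86906709e-01 3.13500427e+00 4.69356305e-04] [ 0.45378627 -0.59853055 -2.70192733] 0.21389332702492037
top
punch 34.0 [572.4 240.5] deg -5.82 z 80.0 zc 4.6 244 med 1.02
side
punch 34.0 [572.9 243. ] deg -5.64 z 81.8 zc 4.6 289 med 1.08
```

View pics/c_side_d1.png

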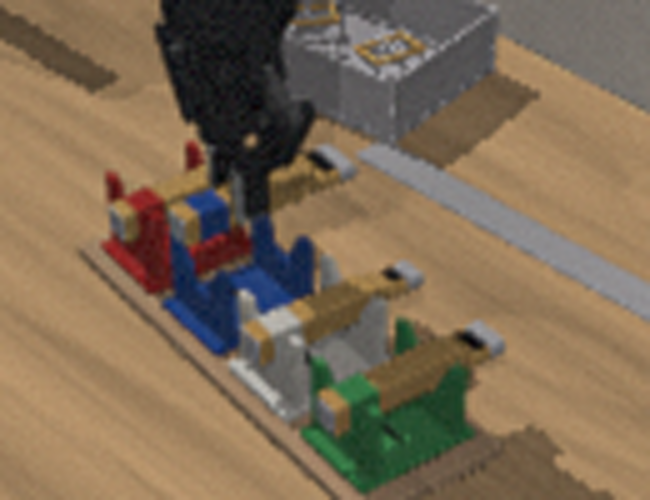

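Call:
servo_tool(targets=[-0.03,0,-0.6,-0.7,0,0,-0.9,0,0,0,-0.9,0,0,0,-0.6,0,0,0,-0.4,0,0,0,-0.2,0,0,0,-0.15,0,0,0,0,0,0,0,0,0])

```text
time: 41.12
ee_pos: [0.5722, 0.243, 0.048]
tool_rot: [0.206, 3.134, 0.0]
force: [0.3, -0.9, -2.9]
gripper_width: 0.211
```

Call:
servo_tool(targets=[0,0,-0.1,0,0,0,-0.05,0,0,0,0,0,0,0,0,0])

```text
time: 41.62
ee_pos: [0.5721, 0.243, 0.0463]
tool_rot: [0.206, 3.135, 0.0]
force: [-0.1, 0.7, -2.3]
gripper_width: 0.214
```

Call:
servo_tool(targets=[0,0,-0.05,0,0,0,0,0,0,0,0,0])

```text
time: 42.0
ee_pos: [0.5721, 0.243, 0.0459]
tool_rot: [0.206, 3.135, 0.0]
force: [-0.7, -1.5, -1.4]
gripper_width: 0.212
```

Call:
servo_tool(targets=[0,0,-0.05,0,0,0,0,0,0,0,0,0])

```text
time: 42.38
ee_pos: [0.5721, 0.243, 0.0459]
tool_rot: [0.206, 3.134, 0.0]
force: [-3.2, -0.5, 4.8]
gripper_width: 0.216
```

Call:
servo_tool(targets=[0,0,0,0,0,0,0,0,0,0,0,0,0,0,0,0], hand=4)

```text
time: 42.88
ee_pos: [0.5721, 0.243, 0.0452]
tool_rot: [-0.206, -3.135, 0.0]
force: [0.6, 0.4, 0.9]
gripper_width: 0.472
```

Call:
servo_tool(targets=[0,0,0.5,0,0,0,1,0,0,0,2,0,0,0,3,0,0,0,3,0,0,0,3,0,-1.5,-1.5,2,0,-3,-4,0,0,-3,-4,0,0,-3,-4,0,0,-3,-4,0,0,-3,-4,0,0,0,-4,0,0,0,-4,0,0,0,-4,0,0,0,-4,0,0,0,-4,0,0,0,-2,0,0,0,0,0,0,0,0,0,0])

```text
time: 45.38
ee_pos: [0.4069, -0.1908, 0.1903]
tool_rot: [-0.206, -3.135, -0.001]
force: [-0.4, 0.3, 0.3]
gripper_width: 0.467
```

```bash
python3 look.py e1; rel(){ python3 rel.py e1 "$@"; }; rel 581 316 -6.85 40 16; rel 563 168 -6.85 40 22; rel 554 93.5 -6.85 40 28; rel 572 242 -6.85 40 34; python3 - <<'E'
from fit import *
for n,b in(('top',(120,110,130,80)),('side',(180,80,130,100))):
    s=load(n+'_e1');x,y,w,h=b;cv2.imwrite('pics/c_%s_e1.png'%n,cv2.resize(s['img'][y:y+h,x:x+w,::-1],None,fx=6,fy=6,interpolation=cv2.INTER_CUBIC))
    W,B=blobs(s)
    for m in B:
        P=W[m];r=cv2.minAreaRect((P[:,:2]*1000).astype(np.float32));print(n,np.round(r[0],1),np.round(r[1],1),round(r[2],1))
E
```

```text
45.475 [ 0.40698643 -0.19067085  0.19035174] [-2.03977886e-01 -3.13479798e+00 -7.77113965e-04] [ 0.77481555 -0.24864139  0.20658042] 0.4696003274661691
top
punch 16.0 [581.  315.8] deg -6.51 z 39.9 zc 4.9 384 med 1.04
side
punch 16.0 [580.7 318. ] deg -6.50 z 40.8 zc 6.2 276 med 1.13
top
punch 22.0 [562.6 168.8] deg -6.84 z 40.1 zc 4.5 391 med 1.13
side
punch 22.0 [562.6 169.3] deg -6.68 z 41.0 zc 5.7 336 med 1.00
top
punch 28.0 [554.5  94. ] deg -6.64 z 40.0 zc 4.8 403 med 1.25
side
punch 28.0 [554.2  95.1] deg -7.34 z 40.9 zc 4.9 381 med 0.99
top
punch 34.0 [571.9 241. ] deg -7.43 z 40.1 zc 4.9 441 med 1.15
side
punch 34.0 [571.9 243.5] deg -6.90 z 41.1 zc 5.0 335 med 1.03
top [616.8 -76.3] [119.9  16.3] 27.1
top [564.7  71.3] [ 57.2 131.3] 89.7
top [ 221.4 -359.1] [17.8 46.3] 72.0
side [564.1  71.6] [ 56.8 133.6] 88.5
side [ 605.9 -351.6] [ 28.6 119.9] 70.5
side [ 308.8 -159.2] [ 27.7 122.1] 2.6
side [ 233.9 -359.1] [20.7 70.3] 83.2
```

View pics/c_side_e1.png

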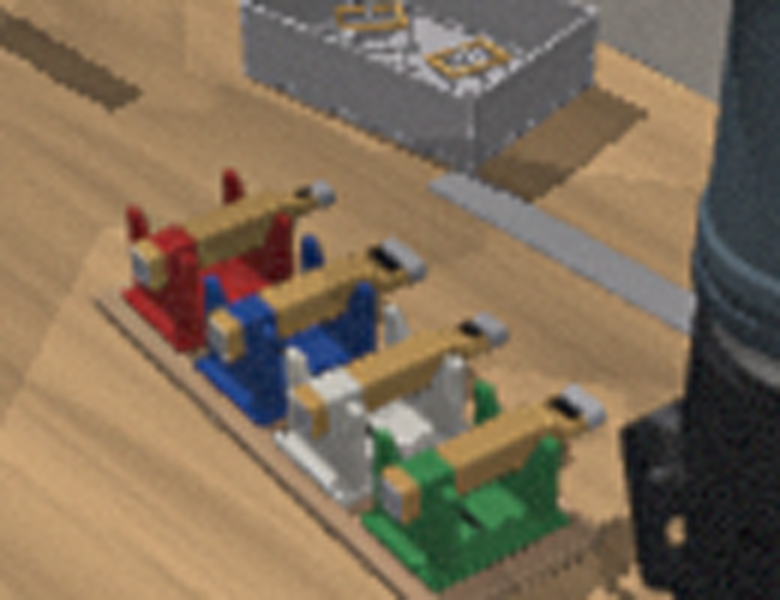

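View pics/c_top_e1.png

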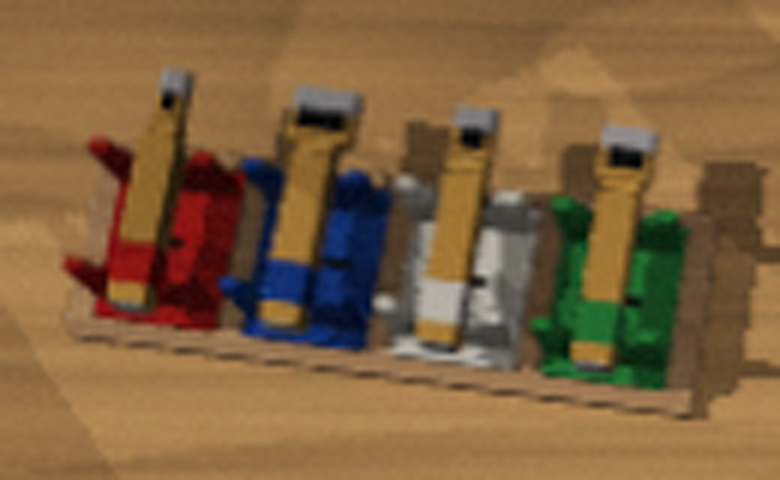

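```bash
python3 - <<'E'
from fit import *
a,b=load("side0"),load("side_e1")
A=np.hstack([s["img"][230:280,360:440,::-1] for s in(a,b)])
cv2.imwrite("pics/iron.png",cv2.resize(A,None,fx=5,fy=5,interpolation=cv2.INTER_CUBIC))
for s in(a,b):
    g=cv2.cvtColor(s["img"],cv2.COLOR_RGB2HSV)[230:280,360:440]
    m=(g[...,1]<70);v,u=np.where(m);print(m.sum(),u.mean(),v.mean())
E
```

```text
367 39.11171662125341 21.885558583106267
309 45.15210355987055 19.294498381877023
```

View pics/iron.png

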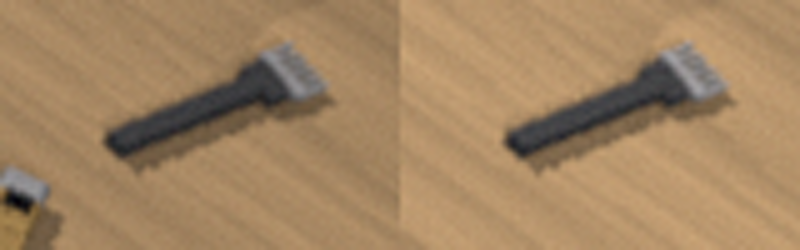

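The pricking iron is at the same pixels before and after, with its end at (110,140) and its teeth at (300,75) in each half. The number that differed came from the white punch's cutter being in the first crop. I'm handing the job in.

```bash
python3 -c "
from workcell import *
print(finish_job())"
```

```text
the job is handed in; nothing more can be done
None
```

All four brass punches are on the rack, each in the holder matching its band, with the cutting edge pointing away from the robot. The job was handed in at about 45.5 s of the 138 s allowed. No verdict was reported.

**Handling:** I lowered each punch in small steps until contact, at about 5 N, before opening the fingers. The highest force reading the moves returned was about 6 N.

**Final camera fit, both views:**
- **Height:** all four lie flat. Undersides read 40 mm (top camera) and 41 mm (side camera), against an expected 40–41 mm.
- **Lengthwise position:** each is within about 1 mm of home.
- **Angle:** each is within about 0.6° of the rack's direction.

**Where checks disagreed:**
- **Sideways position:** the two cameras differ by 0.5–2.5 mm, which is roughly their calibration error. The worst reading was the white punch in the top view, 2.7 mm off. The notch allows only 1.5 mm of play and the measured height shows the punch is down on the floor, so I take that as camera error.
- **Pricking iron:** its fitted position in the side view differed by about 4 mm between the first and last pictures. The before and after images show it unmoved, so I put that down to fit noise.

The round punch and the turquoise look-alikes also read as unmoved where they were in view. The arm ended clear of everything.

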